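# Swap the broken awl in its guard vial

### The arm

A 7-joint arm with a two-finger parallel gripper is mounted at the origin on the work surface. World frame = base frame: x ahead of the robot, y to its left, z up, the work surface at z = 0. Lengths are in m, angles in rad, forces in N, time in s.
With the tool pointing down it reaches from about 0.4 to 0.925 m from the base axis. Payload 5.6 kg.
Tool frame: the origin (TCP) lies between the finger pads; the fingertips stand 22 mm ahead of it and the grasp point (between the pads) lies 3 mm ahead of it (ctrl.tip_reach is the distance from the TCP to the fingertips, in m); z points along the fingers, y is the line along which they close (so a half turn about z gives the same grasp; the last joint's range is limited). The gripper opens to 85 mm and grips with 20 to 120 N. Pads are 22 mm wide; open, the fingers measure 114 mm over their backs; the gripper's body (76 mm by 85 mm) begins 54 mm behind the grasp point. The pads swing forward as they close: fully open they stand 13 mm farther back than shut.
Start: joints at [-1.38, 0.468, -0.012, 1.603, 0.006, 1.071, -0.056], TCP at [0.151, 0.632, 0.253] pointing down, gripper open.
Joint ranges: [-2.53, 2.53], [-0.31, 2.02], [-1.57, 1.55], [0.28, 2.44], [-1.29, 4.43], [0.15, 1.84], [-2.92, 2.92]. Speed limits (rad/s): [2.57, 2.57, 3.14, 3.14, 3.14, 3.14, 3.14].

### API

Orientations are given as a unit quaternion [w, x, y, z].
In Python, from workcell import ctrl gives the robot as it stands.
- The arm moves only by the tool drive_tool, never from a script. Its argument "deltas" is a list of rows, each a list of 6 numbers: the shift along the tool's x, y, z in m, then the turn, a rotation vector about the tool's x, y, z in degrees. In form: [[x, y, z, rx, ry, rz], ...]. A call has 1 to 12 rows; each row shifts and turns the commanded pose from where the row before left it, along the tool's axes as they then stand; what a row does not reach is not made up. A row lasts 1/8 s, in which the tool goes at most 62.5 mm and 10.7 degrees, less where a joint would pass 70% of its speed; a pose out of reach is approached as far as the arm can. A call with a gripper value outside its range is refused whole. "jaw" is the finger opening in m, from 0 to 0.0854, set as the call begins (left out, the last holds). The fingers move at their own pace and stop on an object; "squeeze" is the grip in N (left out, the last holds). Time passes only in rows, so rows that do not move let the fingers close. It gives the time, the measured TCP pose, the force, the opening and the grip force at its end, in the units of the state.
- ctrl.get_obs(): the state, without advancing time (a new reading comes with each control period).
- ctrl.snapshot(name): name is "scene" or "top"; returns the picture (400x640x3 uint8, red, green, blue); there is no depth.
- ctrl.calibration(name): a dict with "fovy" (degrees; the focal length in pixels is half the picture's height over the tangent of half this angle, whatever the lens; pixels are square), "cx", "cy" (the principal point, pixels), "D" ([k1, k2, p1, p2, k3] as OpenCV has them; the pictures are not rectified), "cam_to_world" (4x4, takes a point from camera to world coordinates). Camera axes: x right, y up, looking along -z (the intrinsics and any distortion apply to the point x, -y, -z); pixel columns grow to the right and rows downward; lengths in m; the calibration is good to about 2 mm. A picture is of the moment at which its call begins. calibration takes no time and is no camera call.
- ctrl.finish_job(): hands the job in; it is judged then, once.
The state is a dict: "time_s": time; "joint_positions": joint angles; "dq": joint speeds; "tau": joint torques, N m; "eef_pos": TCP position; "eef_rot": TCP orientation; "ft_force": force on the tool from outside, world axes, zero at the start; "ft_torque": the same for the moment, N m; "grip_width": finger opening in m; "finger_force": force on a finger pad.
Only numpy, scipy, OpenCV 4.12 (cv2) and the standard library are available. Lean on these libraries where they do the work, as an engineer would, in place of code of your own. Each camera call takes 0.05 s, during which the arm holds its last target. There are 200 camera calls.

### The job

The awl standing in the clear vial has snapped: pull it out and drop it into the steel scrap tin. Then take the whole awl out of the dark wooden block and push it down into the vial, against the stiff stop inside, until it is fully home with its brass collar resting on the vial's mouth, and let go. Leave the wax pieces and the ring mandrel where they lie.

Things in the scene. Friction and masses are not known exactly. Their poses are not given: they have to be found in the camera images.
- vial: Clear plastic vial, 80 mm tall, 19 mm outside diameter, flaring to 25 mm at the lip, standing on a round brass foot of 64 mm diameter and 9 mm height; fixed to the bench. The bore is 11 mm wide and widens like a funnel to about 17 mm in the top 12 mm. Origin at the centre of its underside on the bench, z up.
- vial_mouth (a point): Centre of the vial's mouth, level with the top of its lip, 80 mm above the bench; z up.
- vial_stop (a joint): Stiff black plug, the stop inside the vial's bore; takes about 5 N to slide down and stays where it is left. Its top lies 20 mm plus this value below the mouth; 0 to 0.040 m, growing as it is pushed down. An awl dropped in stops on it and stands proud; the whole awl fully home pushes it to about 0.025.
- broken_awl: Broken awl, at the start standing upright in the vial with its collar on the lip. Round wooden handle of 14 mm diameter and 45 mm length on a brass collar of 24 mm diameter and 5 mm thickness; below the collar only an 18 mm stump of the 6 mm steel shank. 45 g. Origin at the centre of the collar's underside; z points up along the handle, whose top is at z = 50 mm.
- new_awl: Whole awl, at the start upright in the middle hole of the wooden block, its collar on the block's top. Handle and collar as on the broken one, but a full 6 mm steel shank reaches 45 mm below the collar, its last 10 mm tapering to a point. 50 g. Origin at the centre of the collar's underside; z up along the handle; handle top at z = 50 mm, point at z = -45 mm.
- block: Dark wooden tool block, 62 x 120 x 60 mm, fixed, with three 10 mm holes of 54 mm depth in a row along its y axis, 38 mm apart; the whole awl stands in the middle one, the others are empty. Origin at the centre of its underside.
- scrap_tin: Open square steel scrap tin, 130 x 130 x 60 mm, 3 mm walls and floor, empty, fixed. Origin at the centre of its underside.
- wax_ring: Small green wax ring lying flat, 26 mm across, 8 mm high; bystander. Origin at the centre of its underside.
- wax_stub: Green wax cylinder standing upright, 32 mm across, 45 mm high; bystander. Origin at the centre of its underside.
- mandrel: Tapered aluminium ring mandrel lying along its y axis, 300 mm long, up to 28 mm thick; bystander. Origin below the middle of its length, on the bench.
Not all that is in view belongs to the job. What is shaped like the broken_awl but blue is not meant. Leave any green look-alike of the new_awl alone.

How it is judged:
On the way, in this order (a step that is already met when the one before it is completed fails the run):
1. the broken awl lies in the scrap tin, let go (x of broken_awl in the frame of scrap_tin between -0.065 and 0.065 m and y of broken_awl in the frame of scrap_tin between -0.065 and 0.065 m and z of broken_awl in the frame of scrap_tin below 0.06 m and contact force between the fingers and broken_awl below 0.05 N), for 0.2 s.
2. the whole awl is fully home in the vial, its collar on the mouth (horizontal distance between new_awl and vial_mouth below 0.006 m and z of new_awl in the frame of vial_mouth below 0.004 m and angle between new_awl's own z axis and vertical below 0.12 rad), for 0.2 s.
At the end, for the whole second after the job is handed in: The whole awl stands upright (within 0.12 rad) in the vial, its collar's underside less than 4 mm above the mouth and within 6 mm of its centre, released and at rest; the broken awl is at rest inside the scrap tin: its collar within the tin's outline and below the rim (all of step 1 and all of step 2 and contact force between the fingers and new_awl below 0.05 N and linear speed of new_awl below 0.02 m/s and linear speed of broken_awl below 0.03 m/s); the robot touches nothing.
It fails at once if a bystander (wax ring, wax stub or mandrel) is moved more than 30 mm (distance of any of wax_ring, wax_stub, mandrel from where it was at the start of the episode above 0.03 m).
It also fails if it takes over 56 s, if anything falls off the work surface, if the arm or the gripper's body presses on something with over 40 N, if the wrist force passes 120 N, or if a joint passes its speed limit or range.

## Working session

There is one attempt and no reset: what is moved stays moved. The work goes in short steps, Python scripts to look and compute and a tool call to move; the robot and the scene stay as the last step left them, time stands still between calls to the robot, and variables do not carry over. Pictures are saved under pics/ and viewed, at most 13 in all, crops included, and the job is handed in when it is done.

Besides the shell and the picture viewer there is one more tool, called after ">>>" by a JSON object that holds its "api" and its "payload", one argument or row to a line. drive_tool: Moves the arm, as the interface text tells. Its arguments: {"type":"object","properties":{"deltas":{"type":"array","items":{"type":"array","items":{"type":"number"}}},"jaw":{"type":"number"},"squeeze":{"type":"number"}},"required":["deltas"]}

```bash
mkdir -p pics; ls; cat > h.py <<'E'
import numpy as np, cv2, json
from workcell import ctrl
def shot(n,f=None):
    im=cv2.cvtColor(np.asarray(ctrl.snapshot(n)),cv2.COLOR_RGB2BGR)
    if f: cv2.imwrite('pics/'+f,im)
    return im
def K(n):
    c=ctrl.calibration(n); f=200/np.tan(np.radians(c['fovy'])/2)
    return np.array([[f,0,c['cx']],[0,f,c['cy']],[0,0,1]]),np.array(c['D'],float),np.array(c['cam_to_world'])
def ray(n,px):
    k,D,T=K(n); u=cv2.undistortPoints(np.array([[px]],float),k,D)[0,0]
    return T[:3,3],T[:3,:3]@np.array([u[0],-u[1],-1])
def onz(n,px,z):
    o,d=ray(n,px); return o+d*(z-o[2])/d[2]
def tri(p1,p2):
    o1,d1=ray('scene',p1);o2,d2=ray('top',p2)
    t=np.linalg.lstsq(np.c_[d1,-d2],o2-o1,rcond=None)[0]
    a,b=o1+d1*t[0],o2+d2*t[1]; return (a+b)/2,np.linalg.norm(a-b)
def proj(n,P):
    k,D,T=K(n); q=T[:3,:3].T@(np.array(P)-T[:3,3]); 
    return cv2.projectPoints(np.array([[q[0],-q[1],-q[2]]]),np.zeros(3),np.zeros(3),k,D)[0][0,0]
E
python3 - <<'E'
from h import *
shot('scene','s0.png');shot('top','t0.png')
for n in('scene','top'): print(K(n))
o=ctrl.get_obs();print(o['eef_pos'],o['eef_rot'],ctrl.tip_reach)
E
```

```text
pics
(array([[395.82610035,   0.        , 319.63509069],
       [  0.        , 395.82610035, 200.45875043],
       [  0.        ,   0.        ,   1.        ]]), array([-0.06727935,  0.        ,  0.        ,  0.        ,  0.        ]), array([[ 4.95413384e-01, -5.22106250e-01,  6.94241055e-01,
         1.18839326e+00],
       [ 8.68657113e-01,  2.97186259e-01, -3.96377533e-01,
        -3.21832966e-01],
       [ 6.32285366e-04,  7.99428165e-01,  6.00761358e-01,
         5.81448842e-01],
       [ 0.00000000e+00,  0.00000000e+00,  0.00000000e+00,
         1.00000000e+00]]))
(array([[373.07938242,   0.        , 316.50648176],
       [  0.        , 373.07938242, 200.06376264],
       [  0.        ,   0.        ,   1.        ]]), array([0.0183902, 0.       , 0.       , 0.       , 0.       ]), array([[-0.01661373,  0.98421475, -0.17619678,  0.43944482],
       [-0.99972472, -0.01927134, -0.01338267, -0.01270129],
       [-0.01656697,  0.17592594,  0.98426399,  0.91412038],
       [ 0.        ,  0.        ,  0.        ,  1.        ]]))
[0.15054611 0.63183654 0.25241217] [-3.60565915e-05  1.16663783e-01  9.93171124e-01 -8.23529556e-04] 0.022
```

View pics/s0.png

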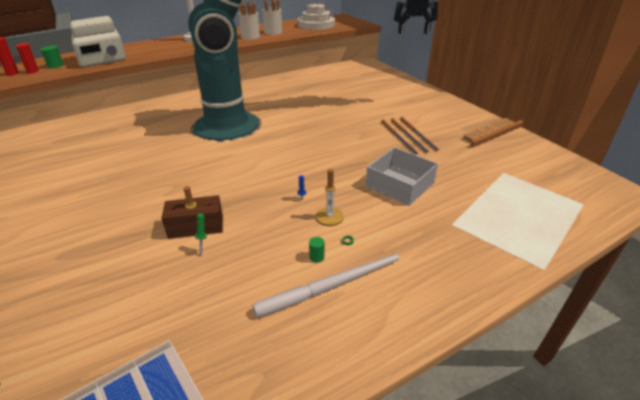

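View pics/t0.png

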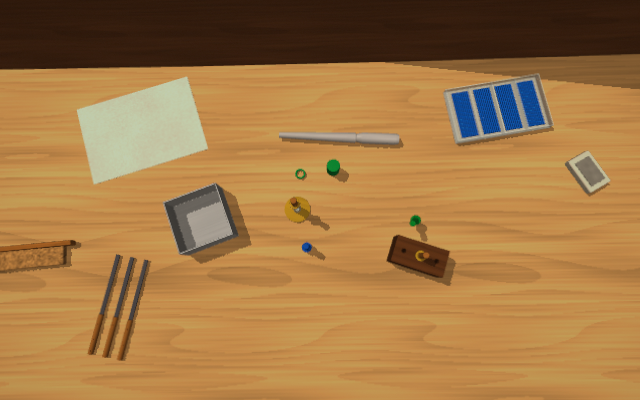

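Scene: a brown-handled awl stands in the vial at (330,180), with a blue look-alike at (302,187). A brown awl stands in the block at (188,197), with a green look-alike at (200,228). In the top view these are at (296,205), (307,247), (422,256) and (416,220). The brown ones in the vial and the block fit the description. I'll confirm that in one enlarged crop and measure there.

```bash
python3 - <<'E'
from h import *
s=cv2.imread('pics/s0.png');t=cv2.imread('pics/t0.png')
c=lambda im,x,y:cv2.resize(im[y:y+60,x:x+80],(400,300),interpolation=cv2.INTER_CUBIC)
cv2.imwrite('pics/c0.png',np.vstack([np.hstack([c(s,290,165),c(s,155,180)]),np.hstack([c(t,265,185),c(t,380,215)])]))
E
```

```text
(no output)
```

View pics/c0.png

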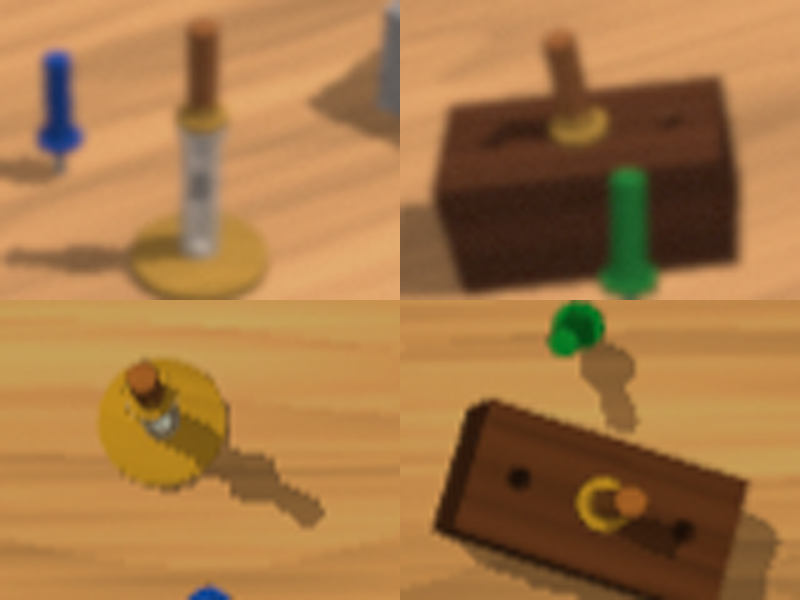

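The crop confirms it: the broken awl is brown, with its collar on the vial's lip (top left and bottom left). The whole awl is brown with a brass collar in the block's middle hole. Blue and green are the look-alikes. Now I'll measure.

```bash
python3 - <<'E'
from h import *
np.set_printoptions(precision=4,suppress=True)
s=cv2.imread('pics/s0.png');t=cv2.imread('pics/t0.png')
S=lambda x,y,X,Y:((x+.5)/5-.5+X,(y+.5)/5-.5+Y)
bs=S(203,27,290,165);bt=S(143,76,265,185)
print('broken top',tri(bs,bt),'z130',onz('scene',bs,.13),onz('top',bt,.13))
hsv=cv2.cvtColor(t,cv2.COLOR_BGR2HSV)
f=S(164,124,265,185);print('foot',onz('top',f,.009), 'scene',onz('scene',S(200,253,290,165),.009))
ns=S(560,40,555-400-0-155+155-400+0,180) if 0 else S(160,40,155,180);nt=S(630,200,380,215)
print('new top',tri(ns,nt),'z110',onz('scene',ns,.11),onz('top',nt,.11))
print('new collar',onz('top',S(604-400+0,204,380,215),.065) , onz('scene',S(178,122,155,180),.065))
nt=S(230,200,380,215);print('new top',tri(ns,nt),'z110',onz('top',nt,.11))
a=onz('top',S(118,178,380,215),.06);b=onz('top',S(283,230,380,215),.06);print('holes',a,b,np.linalg.norm(a-b),(a+b)/2,np.degrees(np.arctan2(*(a-b)[:2])))
# tin: grey contour
m=((hsv[...,1]<60)).astype(np.uint8); m[:, :150]=0;m[:,250:]=0;m[:175]=0;m[265:]=0
c=max(cv2.findContours(cv2.morphologyEx(m,cv2.MORPH_CLOSE,np.ones((7,7))),0,2)[0],key=cv2.contourArea)
q=cv2.boxPoints(cv2.minAreaRect(c));P=np.array([onz('top',p,.06) for p in q]);print('tin',q,P,P.mean(0),np.linalg.norm(P-np.roll(P,1,0),axis=1))
for nm,px,z in [('blue',(307,247),.1),('green',(415,219),.1),('stub',(333,167),.045),('ring',(300,174),.008)]: print(nm,onz('top',px,z))
for im,n in((s,'scene'),(t,'top')):
  h=cv2.cvtColor(im,cv2.COLOR_BGR2HSV)
  for col,lo,hi,r in(('blue',105,130,(slice(160,270),slice(290,330))),('green',50,80,(slice(200,265),slice(190,215)) if n=='scene' else (slice(200,240),slice(400,430)))):
    mm=cv2.inRange(h,(lo,100,30),(hi,255,255))[r];y,x=np.nonzero(mm);print(n,col,x.min()+r[1].start,x.max()+r[1].start,y.min()+r[0].start,y.max()+r[0].start)
E
```

```text
broken top (array([0.5821, 0.0489, 0.1284]), np.float64(0.00213830347711272)) z130 [0.5846 0.0486 0.13  ] [0.5814 0.0478 0.13  ]
foot [0.5791 0.0469 0.009 ] scene [0.5871 0.0478 0.009 ]
new top (array([ 0.4833, -0.2964,  0.1663]), np.float64(0.1446469497668462)) z110 [ 0.4673 -0.2301  0.11  ] [ 0.4589 -0.3981  0.11  ]
new collar [ 0.4611 -0.2316  0.065 ] [ 0.4643 -0.2305  0.065 ]
new top (array([ 0.4619, -0.2306,  0.107 ]), np.float64(0.0025492021503272367)) z110 [ 0.4614 -0.2311  0.11  ]
holes [ 0.4734 -0.1951  0.06  ] [ 0.4491 -0.2673  0.06  ] 0.07620502484073519 [ 0.4613 -0.2312  0.06  ] 18.58417311992682
tin [[160.2603 203.0274]
 [218.6712 181.1233]
 [238.8904 235.0411]
 [180.4795 256.9453]] [[0.5925 0.3633 0.06  ]
 [0.6422 0.2285 0.06  ]
 [0.5144 0.1783 0.06  ]
 [0.4672 0.3101 0.06  ]] [0.554 0.27  0.06 ] [0.1361 0.1437 0.1373 0.14  ]
blue [0.4822 0.0207 0.1   ]
green [ 0.539  -0.2161  0.1   ]
stub [ 0.6749 -0.0419  0.045 ]
ring [0.6687 0.0398 0.008 ]
scene blue 299 305 176 194
scene green 195 205 214 238
top blue 302 311 243 251
top green 410 420 216 225
```

>>> {"api": "drive_tool", "payload": {
  "deltas": [
    [-0.042,-0.036,0,0,0,0],
    [-0.042,-0.036,0,0,0,0],
    [-0.042,-0.036,0,0,0,0],
    [-0.042,-0.036,0,0,0,0],
    [-0.042,-0.036,0,0,0,0],
    [-0.042,-0.036,0,0,0,0],
    [-0.042,-0.036,0,0,0,0],
    [-0.042,-0.036,0,0,0,0],
    [-0.042,-0.036,0,0,0,0],
    [-0.042,-0.036,0,0,0,0],
    [-0.042,-0.036,0,0,0,0],
    [-0.042,-0.036,0,0,0,0]
  ],
  "jaw": 0.05,
  "squeeze": 60
}}

```text
time_s: 1.6
eef_pos: [0.5414, 0.0938, 0.2531]
eef_rot: [-0.0, 0.117, 0.993, 0.0]
ft_force: [0.6, 0.5, 0.2]
grip_width: 0.0501
finger_force: 0.0
```

```bash
cat >> h.py <<'E'
def to(P):
    from scipy.spatial.transform import Rotation as R
    o=ctrl.get_obs();q=o['eef_rot'];r=R.from_quat([q[1],q[2],q[3],q[0]])
    up=r.as_matrix()
    np.set_printoptions(precision=4,suppress=True)
    print('t',o['time_s'],'tcp',np.array(o['eef_pos']),'delta tool',up.T@(np.array(P)-o['eef_pos']),'zaxis',up[:,2],'F',np.array(o['ft_force']),'w',o['grip_width'],o['finger_force'])
E
python3 -c "
from h import *
to([.5825,.048,.116])"
```

```text
t 1.6 tcp [0.5414 0.0938 0.2531] delta tool [-0.0506 -0.0351  0.1371] zaxis [-0.0003  0.0001 -1.    ] F [0.6123 0.5409 0.2418] w 0.05008013286862847 0.0
```

>>> {"api": "drive_tool", "payload": {
  "deltas": [
    [-0.025,-0.018,0,0,0,0],
    [-0.0256,-0.0171,0,0,0,0],
    [0,0,0.03,0,0,0],
    [0,0,0.03,0,0,0],
    [0,0,0.02,0,0,0],
    [0,0,0,0,0,0]
  ]
}}

```text
time_s: 2.35
eef_pos: [0.5805, 0.0492, 0.1715]
eef_rot: [-0.002, 0.117, 0.993, -0.001]
ft_force: [-0.0, -0.4, -0.0]
grip_width: 0.0501
finger_force: 0.0
```

```bash
python3 - <<'E'
from h import *
to([.5825,.048,.116])
s=shot('scene');t=shot('top')
c=lambda im,x,y:cv2.resize(im[y:y+100,x:x+80],(400,500),interpolation=cv2.INTER_CUBIC)
cv2.imwrite('pics/c1.png',np.hstack([c(s,290,130),c(t,255,150)]))
E
```

```text
t 2.35 tcp [0.5805 0.0492 0.1715] delta tool [-0.0024 -0.0007  0.0555] zaxis [-0.0041 -0.0009 -1.    ] F [-0.0459 -0.3904 -0.0497] w 0.05013491786171174 0.0
```

View pics/c1.png

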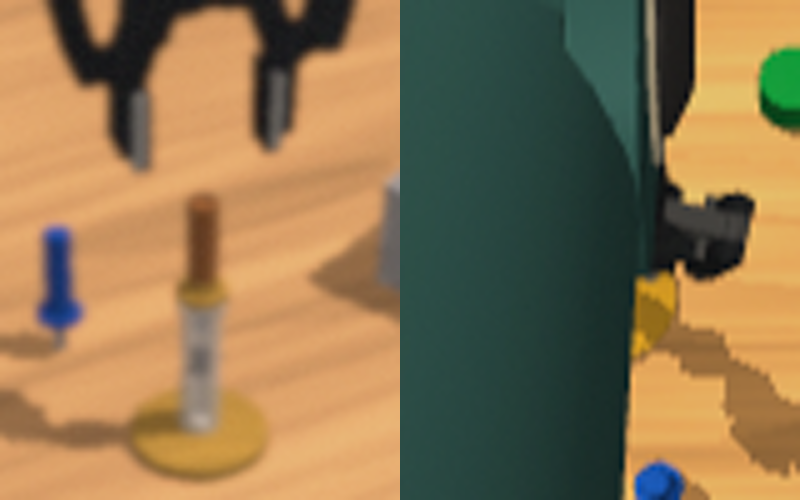

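The fingers straddle the handle: their tips average x≈206 in the crop, and the handle is at 203. I'll descend and grasp.

>>> {"api": "drive_tool", "payload": {
  "deltas": [
    [-0.001,0,0.03,0,0,0],
    [-0.001,0,0.026,0,0,0],
    [0,0,0,0,0,0],
    [0,0,0,0,0,0]
  ]
}}

```text
time_s: 2.95
eef_pos: [0.5849, 0.049, 0.1188]
eef_rot: [0.001, 0.117, 0.993, 0.0]
ft_force: [0.1, 0.2, -0.8]
grip_width: 0.0499
finger_force: 0.0
```

>>> {"api": "drive_tool", "payload": {
  "deltas": [
    [0,0,0,0,0,0],
    [0,0,0,0,0,0],
    [0,0,0,0,0,0],
    [0,0,0,0,0,0],
    [0,0,0,0,0,0],
    [0,0,0,0,0,0]
  ],
  "jaw": 0.0
}}

```text
time_s: 3.7
eef_pos: [0.5844, 0.0491, 0.1184]
eef_rot: [0.001, 0.117, 0.993, 0.0]
ft_force: [-1.5, 0.2, 5.5]
grip_width: 0.0124
finger_force: 58.4
```

>>> {"api": "drive_tool", "payload": {
  "deltas": [
    [0,0,-0.015,0,0,0],
    [0,0,-0.02,0,0,0],
    [0,0,-0.03,0,0,0],
    [0,0,-0.03,0,0,0],
    [0.016,0.0425,0,0,0,0],
    [0.016,0.0425,0,0,0,0],
    [0.016,0.0425,0,0,0,0],
    [0.016,0.0425,0,0,0,0],
    [0.016,0.0425,0,0,0,0],
    [0,0,0,0,0,0],
    [0,0,0,0,0,0]
  ]
}}

```text
time_s: 5.08
eef_pos: [0.5554, 0.2734, 0.2127]
eef_rot: [0.0, 0.117, 0.993, -0.0]
ft_force: [0.2, 0.0, -0.6]
grip_width: 0.0122
finger_force: 58.5
```

```bash
python3 - <<'E'
from h import *
to([.556,.274,.085])
s=shot('scene');cv2.imwrite('pics/c2.png',cv2.resize(s[80:230,280:480],(800,600),interpolation=cv2.INTER_CUBIC))
E
```

```text
t 5.075 tcp [0.5554 0.2734 0.2127] delta tool [-0.0004  0.0008  0.1277] zaxis [ 0.0004 -0.0008 -1.    ] F [ 0.1753  0.0487 -0.6114] w 0.01223827296626399 58.47528576850891
```

View pics/c2.png

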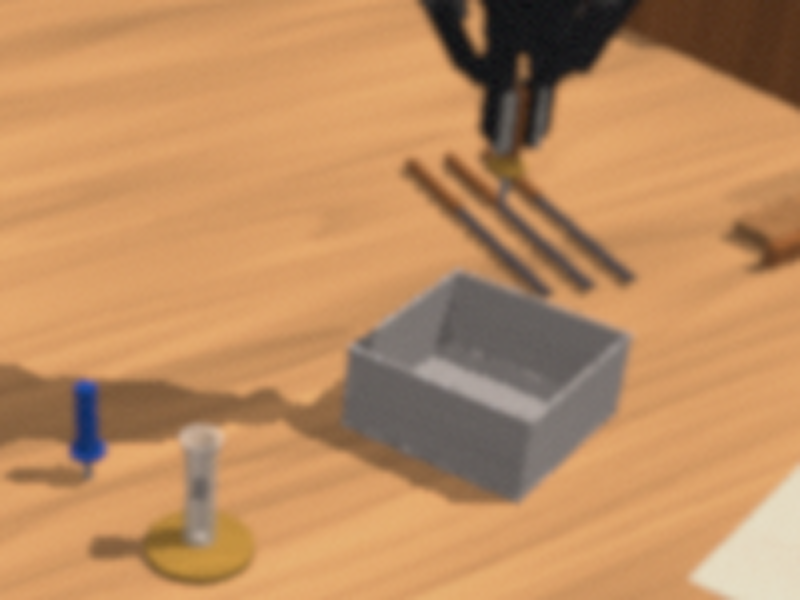

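The awl is held above the tin and the vial is empty, with its mouth at crop (202,438). Next I'll check the tin's rim corners, crop (350,350), (458,272), (630,338) and (530,428).

```bash
python3 - <<'E'
from h import *
f=lambda x,y:((x+.5)/4-.5+280,(y+.5)/4-.5+80)
P=np.array([onz('scene',f(*p),.06) for p in((350,350),(458,272),(630,338),(530,428))]);print(P,P.mean(0),np.linalg.norm(P-np.roll(P,1,0),axis=1))
print(onz('scene',f(202,438),.08))
E
```

```text
[[0.52468472 0.19232653 0.06      ]
 [0.47987184 0.31234894 0.06      ]
 [0.59986554 0.35472946 0.06      ]
 [0.64527808 0.23420476 0.06      ]] [0.56242504 0.27340242 0.06      ] [0.12765792 0.12811547 0.12725799 0.12879636]
[0.58436443 0.04949963 0.08      ]
```

>>> {"api": "drive_tool", "payload": {
  "deltas": [
    [0,0,0.04,0,0,0],
    [0,0,0.04,0,0,0],
    [0,0,0.04,0,0,0],
    [0,0,0,0,0,0],
    [0,0,0,0,0,0]
  ]
}}

```text
time_s: 5.75
eef_pos: [0.5566, 0.2735, 0.0939]
eef_rot: [0.001, 0.117, 0.993, 0.0]
ft_force: [-0.1, -0.3, 0.2]
grip_width: 0.012
finger_force: 58.5
```

>>> {"api": "drive_tool", "payload": {
  "deltas": [
    [0,0,0,0,0,0],
    [0,0,0,0,0,0],
    [0,0,0,0,0,0],
    [0,0,0,0,0,0],
    [0,0,-0.04,0,0,0],
    [0,0,-0.06,0,0,0],
    [0,0,-0.05,0,0,0],
    [0,0,0,0,0,0],
    [0,0,0,0,0,0]
  ],
  "jaw": 0.05
}}

```text
time_s: 6.88
eef_pos: [0.5547, 0.2741, 0.2418]
eef_rot: [-0.0, 0.117, 0.993, -0.0]
ft_force: [1.1, -0.1, 0.2]
grip_width: 0.0496
finger_force: 0.0
```

```bash
python3 - <<'E'
from h import *
to([.463,-.2306,.24])
s=shot('scene');cv2.imwrite('pics/c3.png',cv2.resize(s[80:230,280:480],(800,600),interpolation=cv2.INTER_CUBIC))
E
```

```text
t 6.875 tcp [0.5547 0.2741 0.2418] delta tool [-0.0276 -0.5122  0.002 ] zaxis [-0.0008 -0.0003 -1.    ] F [ 1.1028 -0.0523  0.1967] w 0.049576975425005 0.0
```

View pics/c3.png

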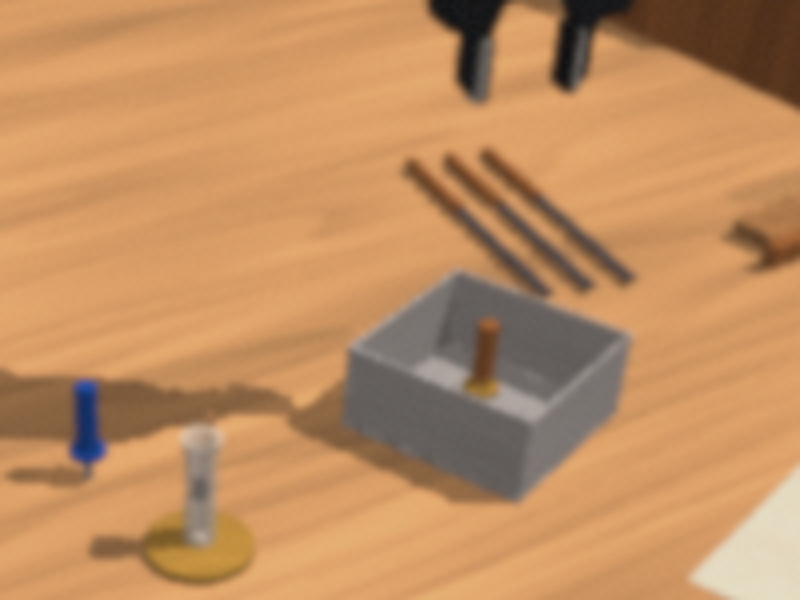

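The broken awl is in the tin, with its handle at crop (487,330) and its collar at (482,388), well below the rim. On to the block.

>>> {"api": "drive_tool", "payload": {
  "deltas": [
    [-0.0025,-0.0426,0,0,0,0],
    [-0.0025,-0.0426,0,0,0,0],
    [-0.0025,-0.0426,0,0,0,0],
    [-0.0025,-0.0426,0,0,0,0],
    [-0.0025,-0.0426,0,0,0,0],
    [-0.0025,-0.0426,0,0,0,0],
    [-0.0025,-0.0426,0,0,0,0],
    [-0.0025,-0.0426,0,0,0,0],
    [-0.0025,-0.0426,0,0,0,0],
    [-0.0025,-0.0426,0,0,0,0],
    [-0.0025,-0.0426,0,0,0,0],
    [-0.0025,-0.0426,0,0,0,0]
  ]
}}

```text
time_s: 8.43
eef_pos: [0.4648, -0.231, 0.2407]
eef_rot: [-0.002, 0.117, 0.993, 0.0]
ft_force: [0.5, -0.2, 0.3]
grip_width: 0.0503
finger_force: 0.0
```

>>> {"api": "drive_tool", "payload": {
  "deltas": [
    [0,0,0.03,0,0,0],
    [0,0,0.03,0,0,0],
    [0,0,0.03,0,0,0],
    [0,0,0,0,0,0],
    [0,0,0,0,0,0]
  ]
}}

```text
time_s: 9.05
eef_pos: [0.466, -0.2303, 0.1524]
eef_rot: [-0.0, 0.117, 0.993, -0.0]
ft_force: [-0.6, 0.2, 1.1]
grip_width: 0.0501
finger_force: 0.0
```

```bash
python3 - <<'E'
from h import *
to([.465,-.2303,.097])
s=shot('scene');t=shot('top')
c=lambda im,x,y:cv2.resize(im[y:y+100,x:x+80],(400,500),interpolation=cv2.INTER_CUBIC)
cv2.imwrite('pics/c4.png',np.hstack([c(s,150,145),c(t,380,200)]))
E
```

```text
t 9.05 tcp [ 0.466  -0.2303  0.1524] delta tool [ 0.0009 -0.0002  0.0554] zaxis [-0.0005 -0.0002 -1.    ] F [-0.6246  0.2018  1.0723] w 0.050099283092796036 0.0
```

View pics/c4.png

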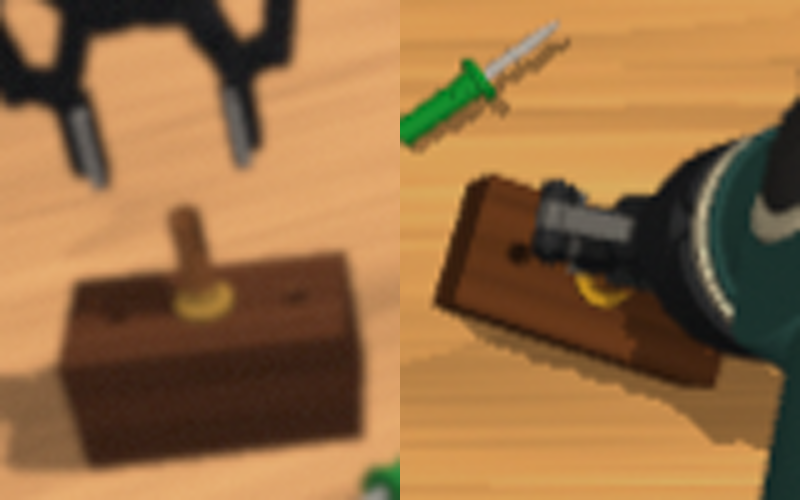

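The fingers straddle the whole awl's handle (crop (184,210), finger mid ≈(175,185) along the tilted vertical). The green look-alike has tipped over by itself, clear of the path. I'll grasp.

>>> {"api": "drive_tool", "payload": {
  "deltas": [
    [0,0,0.03,0,0,0],
    [0,0,0.024,0,0,0],
    [0,0,0,0,0,0],
    [0,0,0,0,0,0]
  ]
}}

```text
time_s: 9.65
eef_pos: [0.4668, -0.2305, 0.0995]
eef_rot: [0.001, 0.117, 0.993, -0.0]
ft_force: [-0.3, 0.0, -0.4]
grip_width: 0.0499
finger_force: 0.0
```

>>> {"api": "drive_tool", "payload": {
  "deltas": [
    [0,0,0,0,0,0],
    [0,0,0,0,0,0],
    [0,0,0,0,0,0],
    [0,0,0,0,0,0],
    [0,0,0,0,0,0],
    [0,0,0,0,0,0]
  ],
  "jaw": 0.0,
  "squeeze": 80
}}

```text
time_s: 10.4
eef_pos: [0.4665, -0.2302, 0.0991]
eef_rot: [0.001, 0.117, 0.993, 0.0]
ft_force: [-0.6, 0.3, 6.7]
grip_width: 0.012
finger_force: 77.9
```

>>> {"api": "drive_tool", "payload": {
  "deltas": [
    [0,0,-0.02,0,0,0],
    [0,0,-0.03,0,0,0],
    [0,0,-0.03,0,0,0],
    [0,0,-0.03,0,0,0]
  ]
}}

```text
time_s: 10.9
eef_pos: [0.4657, -0.2299, 0.2091]
eef_rot: [-0.0, 0.117, 0.993, 0.0]
ft_force: [0.9, -0.3, -0.3]
grip_width: 0.0116
finger_force: 77.9
```

>>> {"api": "drive_tool", "payload": {
  "deltas": [
    [-0.0071,0.0428,0,0,0,0],
    [-0.0071,0.0428,0,0,0,0],
    [-0.0071,0.0428,0,0,0,0],
    [-0.0071,0.0428,0,0,0,0],
    [-0.0071,0.0428,0,0,0,0],
    [-0.0071,0.0428,0,0,0,0],
    [-0.0071,0.0428,0,0,0,0],
    [0,0,0,0,0,0],
    [0,0,0,0,0,0],
    [0,0,0,0,0,0]
  ]
}}

```text
time_s: 12.15
eef_pos: [0.5834, 0.0483, 0.2083]
eef_rot: [-0.0, 0.118, 0.993, -0.0]
ft_force: [-0.6, -1.0, -0.3]
grip_width: 0.0122
finger_force: 78.0
```

```bash
python3 - <<'E'
from h import *
to([.5844,.0495,.119])
s=shot('scene');t=shot('top')
c=lambda im,x,y:cv2.resize(im[y:y+100,x:x+80],(400,500),interpolation=cv2.INTER_CUBIC)
cv2.imwrite('pics/c5.png',np.hstack([c(s,290,130),c(t,260,150)]))
E
```

```text
t 12.15 tcp [0.5834 0.0483 0.2083] delta tool [-0.0007  0.0014  0.0893] zaxis [-0.0002 -0.0004 -1.    ] F [-0.5794 -0.9851 -0.3263] w 0.012171827145854236 78.0410635471344
```

View pics/c5.png

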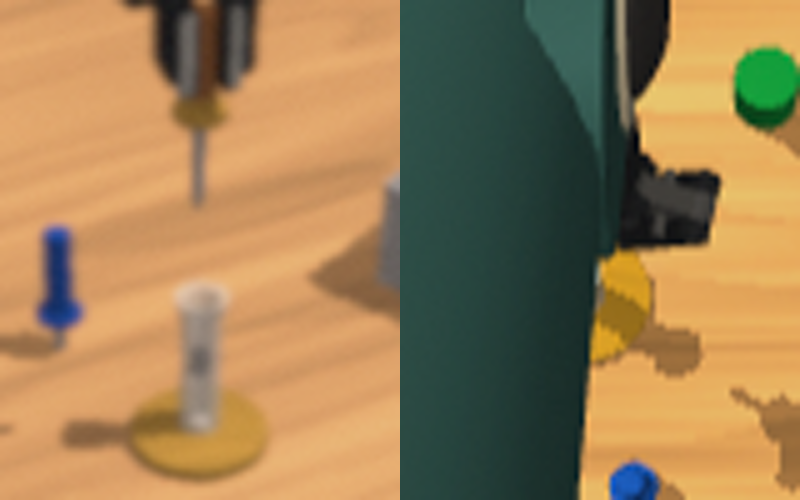

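The tip is at crop (198,207) and the mouth centre at (203,300), so the tip needs about 2 mm more along tool +y. I'll check the depth along the ray, then lower until contact.

```bash
python3 - <<'E'
from h import *
f=lambda x,y:((x+.5)/5-.5+290,(y+.5)/5-.5+130)
print(onz('scene',f(198,207),.1245),onz('scene',f(201,115),.17),onz('scene',f(203,298),.08))
E
```

```text
[0.57954693 0.04923363 0.1245    ] [0.58043198 0.04935945 0.17      ] [0.5846899  0.04949633 0.08      ]
```

>>> {"api": "drive_tool", "payload": {
  "deltas": [
    [-0.0005,0.0018,0.02,0,0,0],
    [0,0,0.01,0,0,0],
    [0,0,0,0,0,0],
    [0,0,0,0,0,0]
  ]
}}

```text
time_s: 12.75
eef_pos: [0.585, 0.0512, 0.1788]
eef_rot: [0.0, 0.117, 0.993, 0.0]
ft_force: [-0.4, -0.2, 0.1]
grip_width: 0.0116
finger_force: 78.0
```

>>> {"api": "drive_tool", "payload": {
  "deltas": [
    [-0.002,-0.001,0,0,0,0],
    [0,0,0.01,0,0,0],
    [0,0,0.01,0,0,0],
    [0,0,0.01,0,0,0],
    [0,0,0,0,0,0],
    [0,0,0,0,0,0]
  ]
}}

```text
time_s: 13.5
eef_pos: [0.5865, 0.05, 0.1483]
eef_rot: [0.0, 0.117, 0.993, -0.0]
ft_force: [1.1, 0.5, -1.4]
grip_width: 0.0119
finger_force: 78.0
```

```bash
python3 - <<'E'
from h import *
to([.5844,.0495,.119])
s=shot('scene');t=shot('top')
c=lambda im,x,y:cv2.resize(im[y:y+75,x:x+50],(400,600),interpolation=cv2.INTER_CUBIC)
cv2.imwrite('pics/c6.png',np.hstack([c(s,305,145),c(t,280,180)]))
E
```

```text
t 13.5 tcp [0.5865 0.05   0.1483] delta tool [ 0.0019 -0.001   0.0293] zaxis [ 0.0001 -0.0001 -1.    ] F [ 1.0854  0.5031 -1.3553] w 0.011918608964530954 78.04732918739319
```

View pics/c6.png

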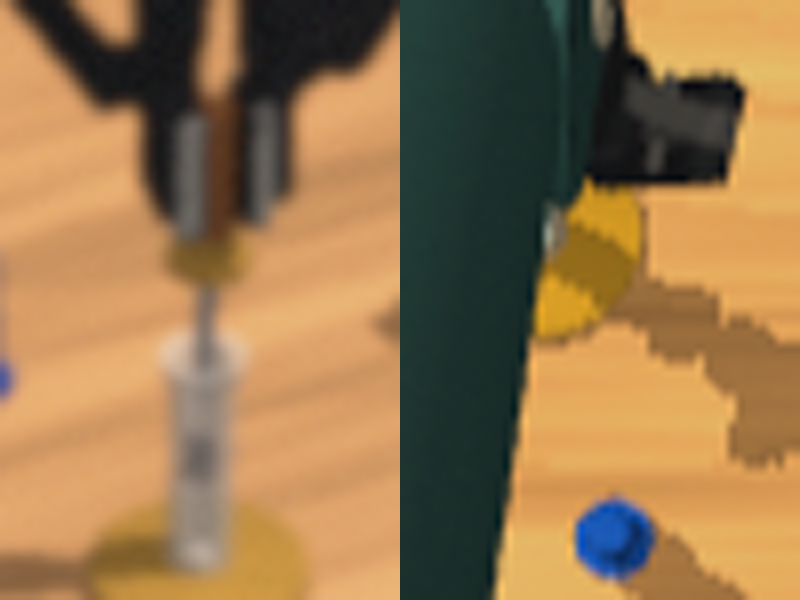

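The shank is inside the mouth (crop (207,350)) with no contact force. I'll push on.

>>> {"api": "drive_tool", "payload": {
  "deltas": [
    [0,0,0.004,0,0,0],
    [0,0,0.004,0,0,0],
    [0,0,0.004,0,0,0],
    [0,0,0,0,0,0]
  ]
}}

```text
time_s: 14.1
eef_pos: [0.5861, 0.05, 0.1358]
eef_rot: [-0.0, 0.117, 0.993, -0.0]
ft_force: [-0.6, -0.3, -0.9]
grip_width: 0.0115
finger_force: 78.0
```

>>> {"api": "drive_tool", "payload": {
  "deltas": [
    [0,0,0.004,0,0,0],
    [0,0,0.004,0,0,0],
    [0,0,0.003,0,0,0]
  ]
}}

```text
time_s: 14.48
eef_pos: [0.5868, 0.0501, 0.1256]
eef_rot: [0.0, 0.117, 0.993, 0.0]
ft_force: [-0.2, -1.2, 3.9]
grip_width: 0.0116
finger_force: 78.3
```

```bash
python3 - <<'E'
from h import *
to([.5844,.0495,.119])
s=shot('scene')
cv2.imwrite('pics/c7.png',cv2.resize(s[145:220,280:380],(800,600),interpolation=cv2.INTER_CUBIC))
E
```

```text
t 14.475 tcp [0.5868 0.0501 0.1256] delta tool [ 0.0022 -0.0011  0.0066] zaxis [ 0.001   0.0002 -1.    ] F [-0.2461 -1.1562  3.8894] w 0.011642992934385457 78.34974646568298
```

View pics/c7.png

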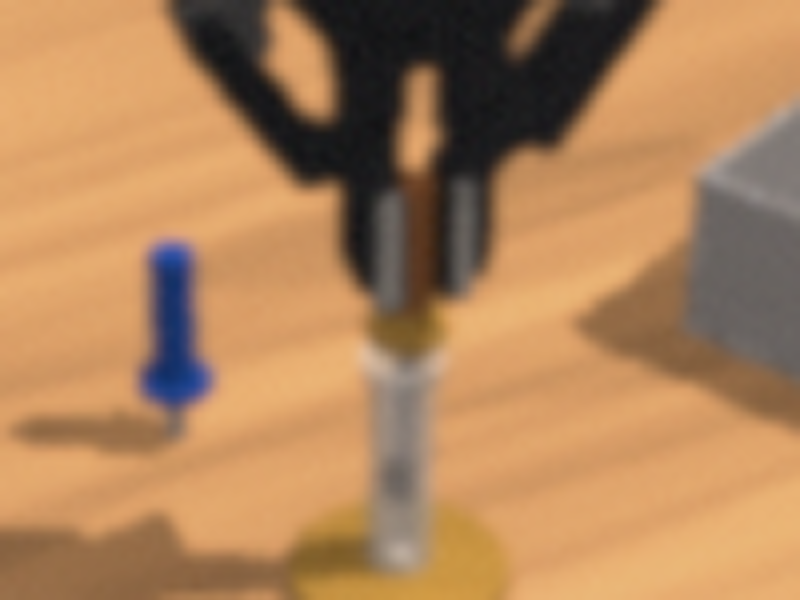

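The stop is being pushed down (dark plug at crop (400,475)), and the collar is a few mm above the lip.

>>> {"api": "drive_tool", "payload": {
  "deltas": [
    [0,0,0.003,0,0,0],
    [0,0,0.002,0,0,0],
    [0,0,0,0,0,0]
  ]
}}

```text
time_s: 14.9
eef_pos: [0.5865, 0.0501, 0.1202]
eef_rot: [0.0, 0.117, 0.993, -0.0]
ft_force: [0.8, 0.2, 3.2]
grip_width: 0.0116
finger_force: 78.4
```

>>> {"api": "drive_tool", "payload": {
  "deltas": [
    [0,0,0.002,0,0,0],
    [0,0,0,0,0,0]
  ]
}}

```text
time_s: 15.15
eef_pos: [0.5867, 0.05, 0.1191]
eef_rot: [0.0, 0.117, 0.993, 0.0]
ft_force: [-1.4, -0.5, 9.8]
grip_width: 0.0115
finger_force: 79.7
```

>>> {"api": "drive_tool", "payload": {
  "deltas": [
    [0,0,0.002,0,0,0],
    [0,0,0,0,0,0],
    [0,0,0,0,0,0]
  ]
}}

```text
time_s: 15.52
eef_pos: [0.5868, 0.05, 0.1189]
eef_rot: [0.0, 0.117, 0.993, 0.001]
ft_force: [-6.5, -0.5, 23.4]
grip_width: 0.012
finger_force: 81.4
```

The z force rises to 23 N with almost no travel, so the collar is seated. I'll ease the pressure, release and rise.

>>> {"api": "drive_tool", "payload": {
  "deltas": [
    [0,0,-0.0025,0,0,0],
    [0,0,0,0,0,0]
  ]
}}

```text
time_s: 15.78
eef_pos: [0.5864, 0.0501, 0.1191]
eef_rot: [0.0, 0.117, 0.993, 0.0]
ft_force: [-1.2, -0.6, 8.1]
grip_width: 0.0116
finger_force: 79.0
```

>>> {"api": "drive_tool", "payload": {
  "deltas": [
    [0,0,0,0,0,0],
    [0,0,0,0,0,0],
    [0,0,0,0,0,0],
    [0,0,0,0,0,0],
    [0,0,-0.02,0,0,0],
    [0,0,-0.04,0,0,0],
    [0,0,-0.05,0,0,0],
    [0.06,0,0,0,0,0],
    [0,0,0,0,0,0],
    [0,0,0,0,0,0],
    [0,0,0,0,0,0]
  ],
  "jaw": 0.05
}}

```text
time_s: 17.15
eef_pos: [0.5292, 0.0637, 0.2294]
eef_rot: [0.001, 0.117, 0.993, 0.0]
ft_force: [0.6, 0.0, 0.4]
grip_width: 0.0499
finger_force: 0.0
```

```bash
python3 - <<'E'
from h import *
to([.5844,.0495,.119])
s=shot('scene')
cv2.imwrite('pics/c8.png',cv2.resize(s[130:235,290:430],(800,600),interpolation=cv2.INTER_CUBIC))
E
```

```text
t 17.15 tcp [0.5292 0.0637 0.2294] delta tool [-0.0569 -0.001   0.1105] zaxis [ 0.0015 -0.0001 -1.    ] F [0.5823 0.0061 0.4136] w 0.0498881586170879 0.0
```

View pics/c8.png

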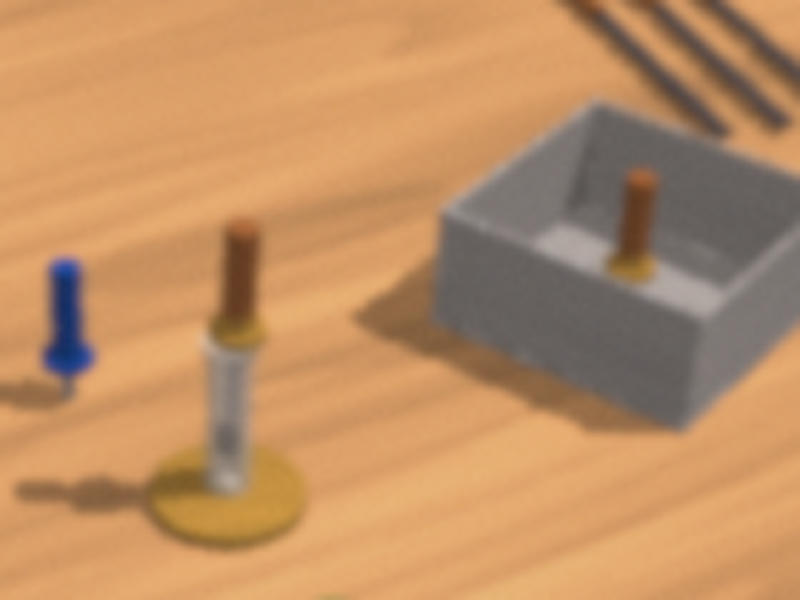

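The whole awl stands in the vial, with its collar at crop (238,332) on the lip at about (230,340), offset by roughly 1–2 mm. I'll check its height and tilt numerically before handing in.

```bash
python3 - <<'E'
from h import *
t=shot('top');s=shot('scene')
h=cv2.cvtColor(s,cv2.COLOR_BGR2HSV)
m=cv2.inRange(h[160:200,322:342],(0,120,0),(13,255,190))
for y in range(40):
    x=np.nonzero(m[y])[0]
    if len(x)>2: print(y+160,x.mean()+322,len(x),end=' | ')
print()
for z in(.13,.134,.085,.08): print(z,proj('scene',[.5855,.05,z]))
s0=cv2.imread('pics/s0.png');h=cv2.cvtColor(s0,cv2.COLOR_BGR2HSV)
m=cv2.inRange(h[160:200,322:342],(0,120,0),(13,255,190))
for y in range(40):
    x=np.nonzero(m[y])[0]
    if len(x)>2: print(y+160,x.mean()+322,len(x),end=' | ')
cv2.imwrite('pics/c9.png',np.hstack([cv2.resize(i[160:205,312:352],(400,450),interpolation=cv2.INTER_CUBIC) for i in(s0,s)]))
E
```

```text
168 332.0 3 | 169 332.5 6 | 170 332.0 7 | 171 332.0 5 | 172 332.0 5 | 173 332.5 6 | 174 332.0 5 | 175 332.0 5 | 176 331.5 6 | 177 332.0 7 | 178 331.5 6 | 179 331.5 6 | 180 331.5 6 | 181 331.5 6 | 182 331.5 6 | 183 331.5 4 | 184 331.0 3 | 
0.13 [330.99120884 170.03350224]
0.134 [331.02460499 168.43168305]
0.085 [330.62654381 187.45094981]
0.08 [330.5872448  189.32004025]
169 330.0 5 | 170 330.5 6 | 171 329.5 6 | 172 330.0 7 | 173 330.5 6 | 174 330.0 5 | 175 330.5 6 | 176 330.5 6 | 177 330.5 6 | 178 330.5 6 | 179 330.5 6 | 180 331.0 5 | 181 330.5 6 | 182 330.0 5 | 183 330.0 5 | 184 330.0 3 | 185 330.0 3 |
```

View pics/c9.png

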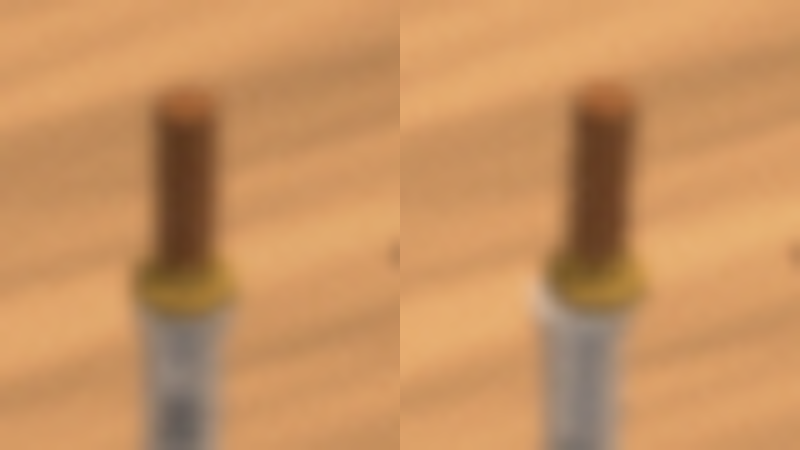

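The handle tilts about 0.05 rad and the collar may not be quite flat, though both look within limits. There's time, so I'll press the handle's top with closed fingertips to seat it.

>>> {"api": "drive_tool", "payload": {
  "deltas": [
    [-0.0295,0,0,0,0,0],
    [-0.0295,0,0,0,0,0],
    [0,0,0.03,0,0,0],
    [0,0,0.03,0,0,0],
    [0,0,0.01,0,0,0],
    [0,0,0,0,0,0],
    [0,0,0,0,0,0]
  ],
  "jaw": 0.0,
  "squeeze": 30
}}

```text
time_s: 18.18
eef_pos: [0.5863, 0.0503, 0.1599]
eef_rot: [0.001, 0.117, 0.993, 0.0]
ft_force: [-1.0, -0.4, 0.1]
grip_width: 0.0
finger_force: 0.0
```

>>> {"api": "drive_tool", "payload": {
  "deltas": [
    [0,0,0.003,0,0,0],
    [0,0,0.003,0,0,0],
    [0,0,0,0,0,0]
  ]
}}

```text
time_s: 18.55
eef_pos: [0.5853, 0.0504, 0.1528]
eef_rot: [-0.0, 0.117, 0.993, 0.0]
ft_force: [0.5, 0.0, -0.4]
grip_width: -0.0002
finger_force: 0.0
```

>>> {"api": "drive_tool", "payload": {
  "deltas": [
    [0,0,0.002,0,0,0],
    [0,0,0,0,0,0]
  ]
}}

```text
time_s: 18.8
eef_pos: [0.5863, 0.05, 0.1523]
eef_rot: [0.001, 0.117, 0.993, 0.0]
ft_force: [-1.8, -0.9, 8.1]
grip_width: 0.0
finger_force: 4.3
```

>>> {"api": "drive_tool", "payload": {
  "deltas": [
    [0,0,0.002,0,0,0],
    [0,0,0,0,0,0]
  ]
}}

```text
time_s: 19.05
eef_pos: [0.5871, 0.0499, 0.1521]
eef_rot: [0.002, 0.117, 0.993, 0.001]
ft_force: [-3.6, -1.0, 19.4]
grip_width: 0.0003
finger_force: 9.8
```

The top of the handle is at 0.1521 − 0.022 = 0.130 m and firm under 19 N, so the awl is fully home. I'll retreat.

>>> {"api": "drive_tool", "payload": {
  "deltas": [
    [0,0,-0.004,0,0,0],
    [0,0,-0.02,0,0,0],
    [0,0,-0.04,0,0,0],
    [0.06,0,0,0,0,0],
    [0,0,0,0,0,0],
    [0,0,0,0,0,0],
    [0,0,0,0,0,0],
    [0,0,0,0,0,0]
  ]
}}

```text
time_s: 20.05
eef_pos: [0.5277, 0.0639, 0.2126]
eef_rot: [0.0, 0.117, 0.993, -0.0]
ft_force: [-0.1, -0.7, 0.1]
grip_width: -0.0004
finger_force: 0.0
```

```bash
python3 - <<'E'
from h import *
s=shot('scene');h=cv2.cvtColor(s,cv2.COLOR_BGR2HSV)
m=cv2.inRange(h[160:200,322:342],(0,120,0),(13,255,190))
for y in range(40):
    x=np.nonzero(m[y])[0]
    if len(x)>2: print(y+160,x.mean()+322,end=' | ')
print(ctrl.get_obs()['time_s'],ctrl.finish_job())
E
```

```text
169 332.0 | 170 332.5 | 171 332.0 | 172 332.5 | 173 332.5 | 174 332.5 | 175 332.0 | 176 331.5 | 177 331.5 | 178 331.5 | 179 331.5 | 180 331.5 | 181 331.5 | 182 331.0 | 183 331.5 | 184 331.0 | the job is handed in; nothing more can be done
20.1 None
```

The broken awl is in the scrap tin, the whole awl is pressed home in the vial with its collar on the mouth and released, and I handed the job in at 20.1 s; the hand-in call returned no verdict.

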